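# Clip a plaster tile into the snap hook of a spring balance

### The job

Weigh the fresh plaster relief tile: clip its steel ring into the snap hook of the spring balance by pressing the sprung gate inward with the ring until the gate snaps shut behind it, and, still holding the tile, tug it lightly (2 to 5 N) back up against the shut gate to be sure that it has caught. Then let go so that the tile hangs still and freely on the balance. Never drag the balance down to the end of its travel, press and tug no harder than a gentle push (the fresh plaster breaks out round the ring at 12 N), and leave the other things where they lie.

Things in the scene. Friction and masses are not known exactly. Their poses are not given: they have to be found in the camera images.
- relief_tile: Loose white plaster tile, 0.16-0.25 kg: block 72 mm long (x), 56 wide (y), 18 thick (z), rosette in relief on top, steel ring cast into one end. Origin: centre of the block's underside; x points to the ring end, z up out of the relief face (lies relief up at the start). Grip it firmly across its width by the plain long sides, near the ring end; held far from the ring it pivots in the grip.
- ring_center (a point): Centre of the tile's ring, 47.5 mm along the tile's x and 9 mm up its z from its origin; axes as the tile's. Round steel wire 5 mm thick, inner diameter 22 mm, flat in the tile's x-y plane, standing out 27.5 mm from the end of the block, rigid with the tile.
- ring_far (a point): Middle of the ring's wire at its point farthest from the block, 61 mm along the tile's x and 9 mm up; axes as the tile's. This wire goes over the hook's nose from above, the tile flat or its block end dipped up to 45 degrees, nose inside the ring, the wire 11 mm to -x of hook_axis; it presses the gate down, slips under it and lies in the bow.
- balance_stand: Spring balance on a heavy fixed stand, 490 mm high. Origin: underside of its dark base plate (x from -70 to +95 mm, 130 wide, 14 thick); x points from the hook to the upright rod (at x = +75 mm), z up. On a boom clamped to the rod hang the clear balance tube (29 mm thick) and below it the snap hook, at x = -60 mm, nose and mouth to -x.
- hook_axis (a point): Point on the base plate straight under the balance, hook and bow (stand's x = -60 mm, 14 mm up); axes as the stand's. How high the boom is clamped is not measured: the inner bottom of the bow hangs 152 to 202 mm above the worktop, so feel for the hook. Hook heights are given above that inner bottom: swivel (10 mm thick, on the axis) 72 to 90 mm up, foot of the tube 135 mm up.
- balance (a joint): How far the hook is drawn down, m: 0 = unloaded (hard stop), 0.02 = end of travel. Leaves 0 at 0.4 N, then 3 N per 10 mm; the tile draws it 3 to 8 mm. Part balance = the hook, 7.5 mm bar bent to a J; frame at the centre of the bow (half circle, inner radius 14 mm), x away from the nose, z up; back bar at x = +18 mm, nose at -18 leaning out to a tip at -21, 40 mm above the inner bottom.
- gate (a joint): Angle of the brass gate, rad: 0 = shut, grows as pressed in and down; cannot open outward. Strip 9 mm wide, sloping from its pin at the back bar (52 mm up) down to inside the nose tip (34 mm up). Wire 11 mm to -x of the axis: rests on it 42 mm up, opens it with 2 to 4 N (balance drawn 5 to 12 mm), slips past its tip 18 to 28 mm up at 0.3 to 0.5 rad, is stopped below the shut gate 33 to 37 mm up.
- brush_narrow: Loose flat brush, 223 mm long, lying on the worktop; leave it alone.
- wood_wedge: Loose hardwood wedge, 94 x 58 x 24 mm, lying on the worktop; leave it alone.
- marker: Loose blue and white marker pen, 135 mm long, lying on the worktop; leave it alone.
Things that resemble listed ones, but are neither listed nor needed, are in the scene too. Leave any yellow look-alike of the relief_tile alone.

How it is judged:
On the way, in this order (a step that is already met when the one before it is completed fails the run):
1. the tile is lifted off the worktop (height (world z) of relief_tile above 0.06 m), for 0.1 s.
2. the ring has passed the gate and lies inside the hook, and the gate has snapped shut behind it (x of ring_far in the frame of balance between -0.017 and 0.017 m and y of ring_far in the frame of balance between -0.012 and 0.012 m and z of ring_far in the frame of balance between -0.017 and 0.0238 m and value of joint gate below 0.06 rad), for 0.1 s.
3. while the tile is held, its ring is tugged up against the shut gate with at least 1.5 N (all of step 2 and contact force between gate and relief_tile above 1.5 N and contact force between the fingers and relief_tile above 0.5 N), for 0.1 s.
At the end, for the whole second after the job is handed in: The tile hangs by its ring in the bow of the hook (wire of the ring within 10 mm above the bow's inner bottom), ring end up and within 0.2 rad of plumb, practically at rest; the gate is shut (under 0.06 rad) and the balance carries the tile (drawn down 2 to 12 mm) (all of step 2 and value of joint balance between 0.002 and 0.012 m and angle between relief_tile's own x axis and vertical below 0.2 rad and z of ring_far in the frame of balance below -0.005 m and linear speed of relief_tile below 0.05 m/s and angular speed of relief_tile below 0.6 rad/s); the robot touches nothing.
It fails at once if the balance is dragged down to the end of its 20 mm travel (value of joint balance above 0.019 m).
It fails at once if the tile with its ring is pressed on the hook, the gate or the stand with more than 12 N (contact force between relief_tile and balance_stand above 12 N).
It fails at once if the brush is moved by more than 30 mm (distance of brush_narrow from where it was at the start of the episode above 0.03 m).
It fails at once if the wedge is moved by more than 30 mm (distance of wood_wedge from where it was at the start of the episode above 0.03 m).
It fails at once if the marker is moved by more than 30 mm (distance of marker from where it was at the start of the episode above 0.03 m).
It also fails if it takes over 72 s, if anything falls off the work surface, if the arm or the gripper's body presses on something with over 40 N, if the wrist force passes 120 N, or if a joint passes its speed limit or range.

### The arm

A 6-joint arm with a two-finger parallel gripper is mounted at the origin on a cart in front of the work surface, level with it; the furniture and walls round the work are solid. World frame = base frame: x ahead of the robot, y to its left, z up, the work surface at z = 0. Lengths are in m, angles in rad, forces in N, time in s.
With the tool pointing down it reaches from about 0.325 to 0.9 m from the base axis. Payload 6.1 kg.
Tool frame: the origin (TCP) lies between the finger pads; the fingertips stand 25 mm ahead of it and the grasp point (between the pads) lies 6 mm ahead of it; z points along the fingers, y is the line along which they close (so a half turn about z gives the same grasp; the last joint's range is limited). The gripper opens to 85 mm and grips with 20 to 120 N. Pads are 22 mm wide; open, the fingers measure 114 mm over their backs; the gripper's body (76 mm by 85 mm) begins 54 mm behind the grasp point. The pads swing forward as they close: fully open they stand 13 mm farther back than shut.
Start: joints at [1.036, 0.22, 1.526, -0, 1.395, -0.126], TCP at [0.248, 0.573, 0.256] pointing down, gripper open.
Joint ranges: [-2.98, 2.98], [-0.91, 2.08], [0.09, 2.57], [-1.24, 4.39], [0.2, 2.65], [-2.68, 2.68]. Speed limits (rad/s): [2.57, 2.57, 3.01, 3.14, 3.14, 3.14].

### API

Orientations are given as a unit quaternion [x, y, z, w].
In Python, from plant import ctrl gives the robot as it stands.
- The arm moves only by the tool step_arm, never from a script. Its argument "steps" is a list that holds one entry, the list of rows, each a list of 5 numbers: the opening, from -1 (shut) to 1 (fully open), then the shift along the tool's x, y, z in mm, then the turn about the tool's z in rad. In form: [[[claw, tx, ty, tz, twist], ...]]. A call has 1 to 20 rows; each row shifts and turns the commanded pose from where the row before left it, along the tool's axes as they then stand; what a row does not reach is not made up. A row lasts 1/12 s, in which the tool goes at most 41.7 mm and 7.16 degrees, less where a joint would pass 70% of its speed; a pose out of reach is approached as far as the arm can. A call with a gripper value outside its range is refused whole. The fingers move at their own pace and stop on an object; the grip force is fixed at half the most. Time passes only in rows, so rows that do not move let the fingers close. It gives the time, the measured TCP pose, the force, the opening and the grip force at its end, in the units of the state.
- ctrl.read_state(): the state, without advancing time (a new reading comes with each control period).
- ctrl.snapshot(name): name is "scene" or "top" or "wrist"; returns (picture, depth): 480x640x3 uint8, red, green, blue; 480x640 float32, m along the optical axis (not along the pixel's ray), 0 where there is no reading.
- ctrl.camera_model(name): a dict with "camera_matrix" (3x3 intrinsics, pixels), "world_from_camera" (4x4, takes a point from camera to world coordinates). Camera axes: x right, y up, looking along -z (the intrinsics and any distortion apply to the point x, -y, -z); pixel columns grow to the right and rows downward; lengths in m; the calibration is good to about 2 mm. A picture is of the moment at which its call begins: read the wrist's pose just before it. camera_model takes no time and is no camera call; for the wrist camera it gives the pose at the moment of the call.
- ctrl.job_done(): hands the job in; it is judged then, once.
The state is a dict: "clock": time; "joints": joint angles; "qvel": joint speeds; "joint_efforts": joint torques, N m; "eef_pos": TCP position; "orientation": TCP orientation; "wrist_force": force on the tool from outside, world axes, zero at the start; "wrist_torque": the same for the moment, N m; "finger_gap": finger opening in m; "grip_force": force on a finger pad.
Only numpy, scipy, OpenCV 4.12 (cv2) and the standard library are available. Lean on these libraries where they do the work, as an engineer would, in place of code of your own. Each camera call takes 0.05 s, during which the arm holds its last target. There are 200 camera calls.

## Working session

There is one attempt and no reset: what is moved stays moved. The work goes in short steps, Python scripts to look and compute and a tool call to move; the robot and the scene stay as the last step left them, time stands still between calls to the robot, and variables do not carry over. Pictures are saved under pics/ and viewed, at most 10 in all, crops included, and the job is handed in when it is done.

Besides the shell and the picture viewer there is one more tool, called after "Request:" as a command line: name --argument value ..., lists and objects as JSON in quotes. step_arm: Moves the arm, as the interface text tells. Its arguments: {"type":"object","properties":{"steps":{"type":"array","items":{"type":"array","items":{"type":"array","items":{"type":"number"}}}}},"required":["steps"]}

```bash
mkdir -p pics; ls; cat > h.py <<'E'
import numpy as np, cv2
from plant import ctrl
def snap(n):
    m=ctrl.camera_model(n); p,d=ctrl.snapshot(n); return p,d,np.array(m["camera_matrix"]),np.array(m["world_from_camera"])
def cloud(d,K,T):
    v,u=np.mgrid[:480,:640]
    P=np.stack([(u-K[0,2])/K[0,0]*d,-(v-K[1,2])/K[1,1]*d,-d],-1)
    return P@T[:3,:3].T+T[:3,3]
def save(name,p): cv2.imwrite("pics/"+name,cv2.cvtColor(p,cv2.COLOR_RGB2BGR))
E
python3 - <<'E'
from h import *
for n in("scene","top"):
    p,d,K,T=snap(n); save(n+"0.png",p); np.savez(n+"0.npz",p=p,d=d,K=K,T=T)
    print(n,T.round(3).tolist(),K.tolist(),ctrl.camera_model(n).keys())
s=ctrl.read_state(); print(s)
E
```

```text
pics
scene [[0.71, 0.483, -0.513, 0.076], [-0.704, 0.485, -0.519, -0.446], [-0.002, 0.729, 0.684, 0.759], [0.0, 0.0, 0.0, 1.0]] [[530.3515747816243, 0.0, 311.3126830086266], [0.0, 530.3515747816243, 241.71954322209496], [0.0, 0.0, 1.0]] dict_keys(['camera_matrix', 'world_from_camera'])
top [[0.028, 0.998, -0.05, 0.499], [-1.0, 0.028, -0.003, 0.009], [-0.001, 0.05, 0.999, 1.232], [0.0, 0.0, 0.0, 1.0]] [[547.8852017718071, 0.0, 322.85821593005915], [0.0, 547.8852017718071, 234.80214439686716], [0.0, 0.0, 1.0]] dict_keys(['camera_matrix', 'world_from_camera'])
{'clock': 0.1, 'joints': array([ 1.03590971e+00,  2.21146848e-01,  1.52752225e+00,  2.50369125e-05,
        1.39469578e+00, -1.26105444e-01]), 'qvel': array([-0.00077572,  0.00020434, -0.00430149, -0.00139231, -0.00050026,
        0.00055026]), 'joint_efforts': array([ 2.75591274e-04, -4.98239851e+01, -3.90550160e+01, -2.40663567e-04,
        5.61574241e-03, -6.53762663e-05]), 'eef_pos': array([0.24816991, 0.57306222, 0.25529533]), 'orientation': array([ 2.02972549e-01,  9.79184027e-01, -8.34156962e-04, -2.99209850e-04]), 'wrist_force': array([-0.44542319, -0.15117059, -0.61106033]), 'wrist_torque': array([ 0.01191168, -0.01030365, -0.00754883]), 'grip_force': 0.0, 'finger_gap': 0.08521077132566275}
```

View pics/scene0.png

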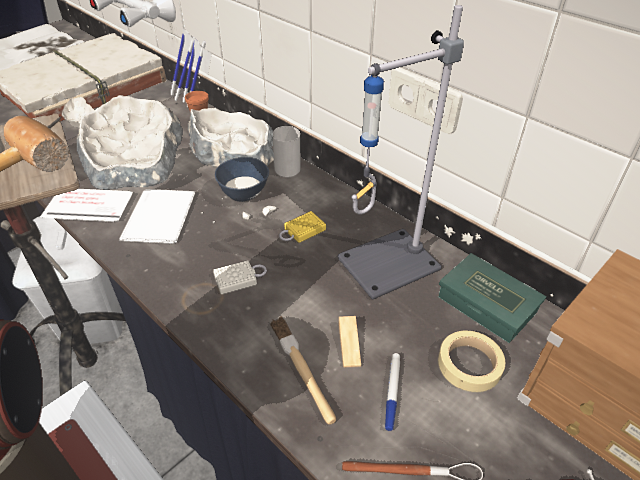

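View pics/top0.png

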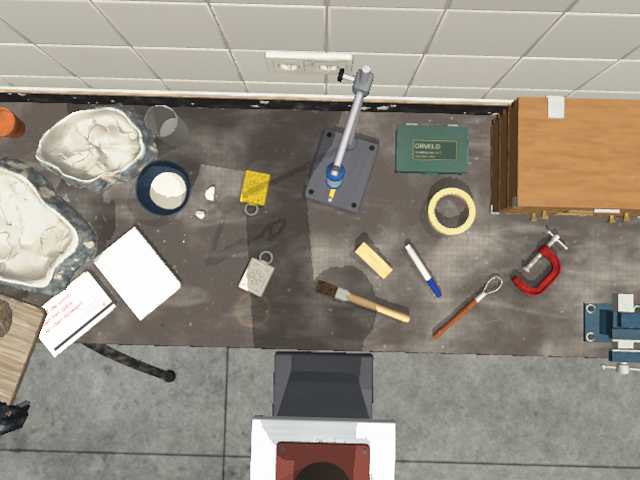

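The top view shows two candidates. The white tile at (256,277) has its ring at (266,257), and the yellow look-alike is at (255,188). The white plaster one fits the description. The balance and hook hang near (333,180), over the base plate at (342,170). I'll measure next and confirm with a crop.

```bash
python3 - <<'E'
from h import *
f=np.load("top0.npz");p,d,K,T=[f[k] for k in"pdKT"]
P=cloud(d,K,T); z=P[...,2]
print("table z",np.median(z[225:240,200:235]),np.median(z[290:310,225:240]))
def proj(X):
    X=np.atleast_2d(X);c=(X-T[:3,3])@T[:3,:3];return np.c_[K[0,0]*c[:,0]/-c[:,2]+K[0,2],-K[1,1]*c[:,1]/-c[:,2]+K[1,2]]
def rect(m,name):
    X=P[m][:,:2]; r=cv2.minAreaRect((X*1000).astype(np.float32)); print(name,m.sum(),r,cv2.boxPoints(r).round(1).tolist(),np.median(P[m][:,2]))
m=np.zeros(z.shape,bool); m[262:302,232:280]=1
g=p.astype(int); mm=m&(z>.010)&(z<.035); 
mm=cv2.morphologyEx(mm.astype(np.uint8),cv2.MORPH_OPEN,np.ones((7,7)))>0
rect(mm,"tile")
m=np.zeros(z.shape,bool); m[245:270,252:282]=1
mm=m&(z>.006)&(z<.035); ys,xs=np.nonzero(mm); 
print("ringfar top", xs[ys==ys.min()],ys.min(),P[ys.min()+1,xs[ys==ys.min()]].round(4))
m=np.zeros(z.shape,bool); m[115:220,298:388]=1
mm=m&(z>.008)&(z<.022); mm=cv2.morphologyEx(mm.astype(np.uint8),cv2.MORPH_OPEN,np.ones((5,5)))>0
rect(mm,"base")
# hook/balance points by height
for lo,hi in[(.15,.2),(.2,.25),(.25,.3),(.3,.34),(.34,.4),(.4,.5)]:
    q=m&(z>lo)&(z<hi)
    if q.sum():print(lo,q.sum(),P[q].mean(0).round(4))
save("crop1.png",np.hstack([cv2.resize(p[165:305,210:310],(560,784),interpolation=2)[::1]])[:600])
f=np.load("scene0.npz");p,d,K,T=[f[k] for k in"pdKT"]; P=cloud(d,K,T);z=P[...,2]
save("crop2.png",np.hstack([cv2.resize(p[220:300,200:300],(400,320),interpolation=2),cv2.resize(p[140:220,330:430],(400,320),interpolation=2)]))
m=np.zeros(z.shape,bool);m[130:218,345:385]=1
q=m&(z>.12)&(P[...,0]<.8)&(d>0)
X=P[q]
for lo in np.arange(.12,.4,.01):
    s=X[(X[:,2]>lo)&(X[:,2]<=lo+.01)]
    if len(s):print(round(lo,3),len(s),s.mean(0).round(4),s.min(0).round(3),s.max(0).round(3))
np.save("hook.npy",X)
E
```

```text
table z 0.0008787553835321038 0.000850610718484246
tile 708 ((465.0933837890625, 157.78712463378906), (56.432193756103516, 75.4234390258789), 66.73423767089844) [[419.29998779296875, 146.8000030517578], [488.6000061035156, 117.0], [510.8999938964844, 168.8000030517578], [441.6000061035156, 198.60000610351562]] 0.01945605013046514
ringfar top [264] 246 [[0.5295 0.1435 0.0012]]
base 3266 ((708.1827392578125, -23.727012634277344), (129.9539794921875, 165.30735778808594), 74.14913940429688) [[610.9000244140625, -63.70000076293945], [769.9000244140625, -108.80000305175781], [805.4000244140625, 16.200000762939453], [646.4000244140625, 61.400001525878906]] 0.014651908471959074
0.15 27 [ 0.7629 -0.0425  0.1748]
0.2 83 [ 0.6625 -0.0119  0.2146]
0.25 9 [ 0.7628 -0.0435  0.2596]
0.3 69 [ 0.6294 -0.003   0.3217]
0.34 61 [ 0.6279 -0.0028  0.3648]
0.4 654 [ 0.6621 -0.0113  0.4262]
0.16 21 [ 0.6371 -0.0067  0.1681] [ 0.626 -0.01   0.163] [ 0.649 -0.002  0.17 ]
0.17 61 [ 0.6393 -0.0071  0.1743] [ 0.619 -0.013  0.17 ] [ 0.657 -0.     0.18 ]
0.18 45 [ 0.6374 -0.0065  0.185 ] [ 0.617 -0.014  0.18 ] [0.
[... 497 characters left out ...]
0.6365 -0.0064  0.2552] [ 0.633 -0.01   0.25 ] [ 0.641 -0.     0.26 ]
0.26 20 [ 0.6379 -0.0061  0.264 ] [ 0.634 -0.01   0.261] [ 0.641 -0.003  0.269]
0.27 13 [ 0.638  -0.0056  0.275 ] [ 0.637 -0.007  0.271] [ 0.639 -0.003  0.28 ]
0.28 13 [ 0.6383 -0.0056  0.2855] [ 0.637 -0.007  0.282] [ 0.64  -0.003  0.29 ]
0.29 14 [ 0.6375 -0.0057  0.2944] [ 0.636 -0.008  0.29 ] [ 0.64  -0.004  0.299]
0.3 30 [ 0.6312 -0.0117  0.3087] [ 0.624 -0.019  0.307] [0.649 0.004 0.31 ]
0.31 120 [ 0.6309 -0.0106  0.3156] [ 0.623 -0.02   0.31 ] [0.649 0.008 0.32 ]
0.32 87 [ 0.631  -0.0106  0.3251] [ 0.626 -0.018  0.32 ] [0.642 0.003 0.33 ]
0.33 48 [ 0.6314 -0.0121  0.3328] [ 0.624 -0.018  0.33 ] [ 0.644 -0.     0.337]
```

View pics/crop2.png

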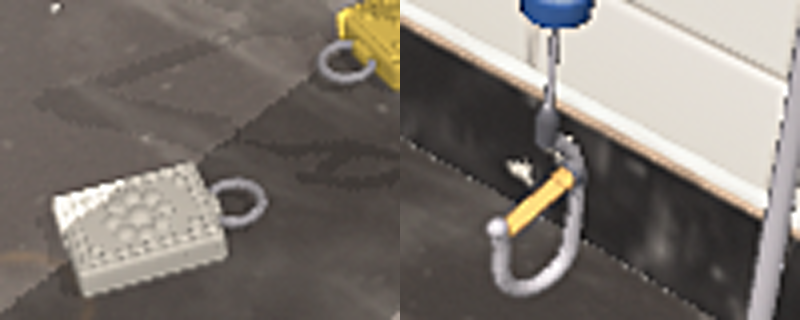

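The crop confirms that the white plaster tile with the steel ring is the right one, and the yellow one is the look-alike. Tile centre is about (0.465, 0.158), yaw −23°. Hook axis is about (0.638, −0.005), and the stand's x is at −15.9°. The inner bottom of the bow is at about 0.172. Now I'll move above the tile.

Request:
step_arm --steps '[[[1, -23.5, -18.4, -3, 0], [1, -23.5, -18.4, -3, 0], [1, -23.5, -18.4, -3, 0], [1, -23.5, -18.4, -3, 0], [1, -23.5, -18.4, 0, 0], [1, -23.5, -18.4, 0, 0], [1, -23.5, -18.4, 0, 0], [1, -23.5, -18.4, 0, 0], [1, -23.5, -18.4, 0, 0], [1, -23.5, -18.4, 0, 0], [1, -23.5, -18.4, 0, 0], [1, -23.5, -18.4, 0, 0], [1, -23.5, -18.4, 0, 0], [1, -23.5, -18.4, 0, 0], [1, -23.5, -18.4, 0, 0], [1, -23.5, -18.4, 0, 0], [1, 0, 0, 0, 0], [1, 0, 0, 0, 0]]]'

```text
clock: 1.6
eef_pos: [0.4767, 0.1527, 0.2678]
orientation: [0.205, 0.979, -0.0, -0.0]
wrist_force: [-0.7, -0.2, 0.1]
finger_gap: 0.0855
grip_force: 0.0
```

```bash
cat >> h.py <<'E'
from scipy.spatial.transform import Rotation as Ro
def st():
    s=ctrl.read_state(); R=Ro.from_quat(s["orientation"]).as_matrix(); return s,np.array(s["eef_pos"]),R
def brief():
    s,p,R=st(); print("t",round(s["clock"],2),"p",p.round(4),"yawx",np.degrees(np.arctan2(R[1,0],R[0,0])).round(2),"tilt",R[:,2].round(3),"F",np.round(s["wrist_force"],2),"gap",round(s["finger_gap"]*1000,2),"grip",round(s["grip_force"],2))
E
python3 - <<'E'
from h import *
brief(); s,t,R=st()
p,d,K,T=snap("wrist"); save("w1.png",p); np.savez("w1.npz",p=p,d=d,K=K,T=T)
print("cam in tool",(R.T@(T[:3,3]-t)).round(3),"look",(R.T@-T[:3,2]).round(3))
P=cloud(d,K,T);z=P[...,2]
q=((z>.014)&(z<.03)&(np.abs(P[...,0]-.465)<.08)&(np.abs(P[...,1]-.158)<.08)&(p.min(-1)>90)).astype(np.uint8)
q=cv2.morphologyEx(q,cv2.MORPH_OPEN,np.ones((15,15)))>0
X=P[q]; r=cv2.minAreaRect((X[:,:2]*1000).astype(np.float32));print(q.sum(),r,cv2.boxPoints(r).round(1).tolist(),np.median(X[:,2]))
E
```

```text
t 1.6 p [0.4767 0.1527 0.2678] yawx 156.4 tilt [-0.001 -0.    -1.   ] F [-0.65 -0.17  0.12] gap 85.55 grip 0.0
cam in tool [ 0.065 -0.    -0.119] look [-0.259 -0.001  0.966]
3599 ((462.9168395996094, 157.47991943359375), (55.42050552368164, 70.92957305908203), 66.39418029785156) [[419.29998779296875, 146.3000030517578], [484.29998779296875, 117.9000015258789], [506.5, 168.6999969482422], [441.5, 197.10000610351562]] 0.019430598893602102
```

View pics/w1.png

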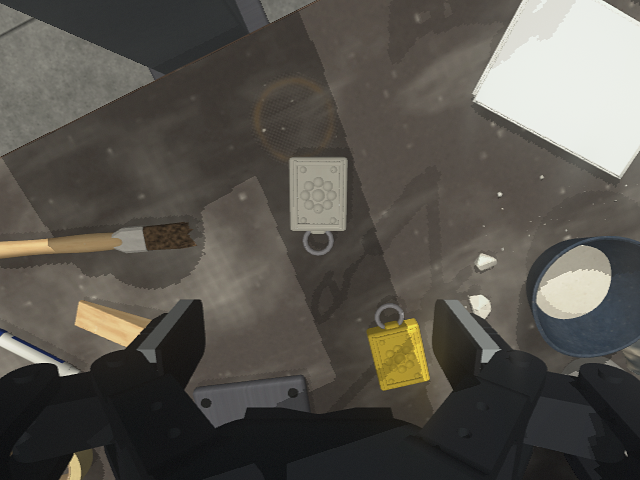

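The wrist view shows the white tile at (319,195) with its ring at (318,242), between the fingers and already aligned. Next I'll find where the fingertips are when open, then descend.

```bash
python3 - <<'E'
from h import *
f=np.load("w1.npz");p,d,K,T=[f[k] for k in"pdKT"]
s,t,R=st(); P=(cloud(d,K,T)-t)@R
q=(P[...,2]<.06)&(d>0); q[:280]=0; X=P[q]
for n,sg in(("y-",-1),("y+",1)):
    Y=X[(X[:,1]*sg>.03)&(X[:,1]*sg<.07)]
    print(n,np.percentile(Y,[0,1,50,99,100],axis=0).round(4).tolist())
E
```

```text
y- [[-0.0141, -0.07, -0.0686], [-0.0115, -0.0694, -0.0657], [0.0072, -0.0531, -0.0433], [0.0164, -0.0305, 0.0065], [0.0171, -0.03, 0.0119]]
y+ [[-0.0142, 0.03, -0.0659], [-0.0117, 0.0305, -0.063], [0.0063, 0.0527, -0.043], [0.0162, 0.0687, 0.0067], [0.0169, 0.07, 0.0117]]
```

Request:
step_arm --steps '[[[1, 1.3, -1, 30, 0], [1, 0, 0, 30, 0], [1, 0, 0, 30, 0], [1, 0, 0, 30, 0], [1, 0, 0, 30, 0], [1, 0, 0, 30, 0], [1, 0, 0, 30, 0], [1, 0, 0, 15, 0], [1, 0, 0, 10, 0], [1, 0, 0, 0, 0]]]'

```text
clock: 2.48
eef_pos: [0.4725, 0.1542, 0.0311]
orientation: [0.202, 0.979, -0.001, -0.002]
wrist_force: [-1.2, 0.1, -1.0]
finger_gap: 0.0855
grip_force: 0.0
```

Request:
step_arm --steps '[[[1, 0, 0, 5, 0], [1, 0, 0, 5, 0], [1, 0, 0, 0, 0], [0.5, 0, 0, 0, 0], [0.4, 0, 0, 0, 0], [0.36, 0, 0, 0, 0], [0.36, 0, 0, 0, 0], [0.36, 0, 0, 0, 0]]]'

```text
clock: 3.15
eef_pos: [0.4751, 0.1535, 0.0236]
orientation: [0.203, 0.979, 0.0, 0.0]
wrist_force: [-0.0, 0.0, 0.3]
finger_gap: 0.0581
grip_force: 0.0
```

```bash
python3 -c "
from h import *
brief()"
```

```text
t 3.15 p [0.4751 0.1535 0.0236] yawx 156.57 tilt [ 0.001  0.    -1.   ] F [-0.01  0.03  0.35] gap 58.13 grip 0.0
```

Request:
step_arm --steps '[[[0.3, 0, 0, 0, 0], [0.3, 0, 0, 0, 0], [0.3, 0, 0, 0, 0]]]'

```text
clock: 3.4
eef_pos: [0.4751, 0.1534, 0.0236]
orientation: [0.203, 0.979, -0.0, 0.0]
wrist_force: [-1.6, -0.9, 4.1]
finger_gap: 0.0556
grip_force: 12.5
```

```bash
python3 -c "
from h import *
brief()"
```

```text
t 3.4 p [0.4751 0.1534 0.0236] yawx 156.58 tilt [ 0. -0. -1.] F [-1.62 -0.86  4.09] gap 55.6 grip 12.5
```

The gripper acts as a position servo: 0.30 gives 12.5 N. That will let me release gently later. Now a full grip, lift and yaw alignment.

Request:
step_arm --steps '[[[0.1, 0, 0, -1, 0], [-0.5, 0, 0, 0, 0], [-1, 0, 0, 0, 0], [-1, 0, 0, -6, 0], [-1, 0, 0, -15, 0], [-1, 0, 0, -25, 0], [-1, 0, 0, -30, 0], [-1, 0, 0, -30, -0.033], [-1, 0, 0, -30, -0.033], [-1, 0, 0, -30, -0.033], [-1, 0, 0, -30, -0.033], [-1, -10, -14, -20, 0], [-1, -15, -20, -10, 0], [-1, -15, -20, -4, 0], [-1, -15, -20, 0, 0], [-1, -15, -20, 0, 0], [-1, -10, -14, 0, 0], [-1, 0, 0, 0, 0], [-1, 0, 0, 0, 0]]]'

```text
clock: 4.98
eef_pos: [0.522, 0.0271, 0.254]
orientation: [0.139, 0.99, 0.0, -0.001]
wrist_force: [-0.1, 0.1, -1.9]
finger_gap: 0.0548
grip_force: 63.9
```

```bash
python3 - <<'E'
from h import *
brief()
p,d,K,T=snap("wrist"); save("w2.png",p); np.savez("w2.npz",p=p,d=d,K=K,T=T)
p2,d2,K2,T2=snap("scene");np.savez("s2.npz",p=p2,d=d2,K=K2,T=T2); save("s2.png",np.hstack([cv2.resize(p2[110:290,240:440],(667,600))]))
E
```

```text
t 4.98 p [0.522  0.0271 0.254 ] yawx 164.03 tilt [-0.001  0.    -1.   ] F [-0.11  0.08 -1.89] gap 54.82 grip 63.93
```

View pics/s2.png

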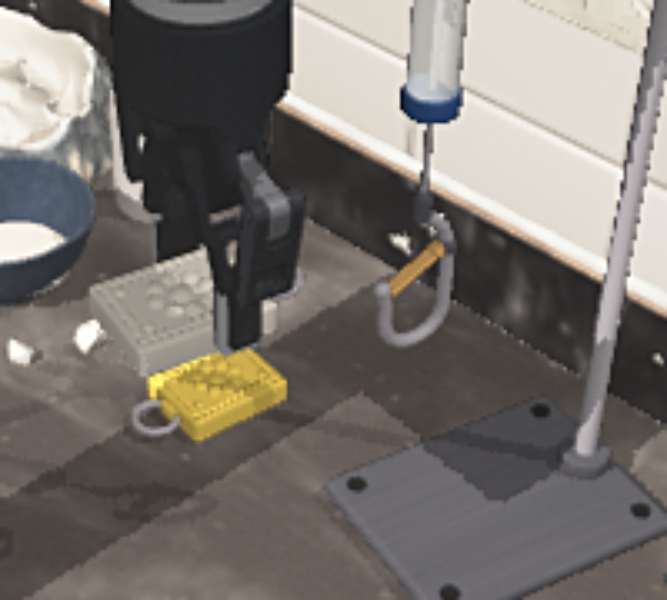

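View pics/w2.png

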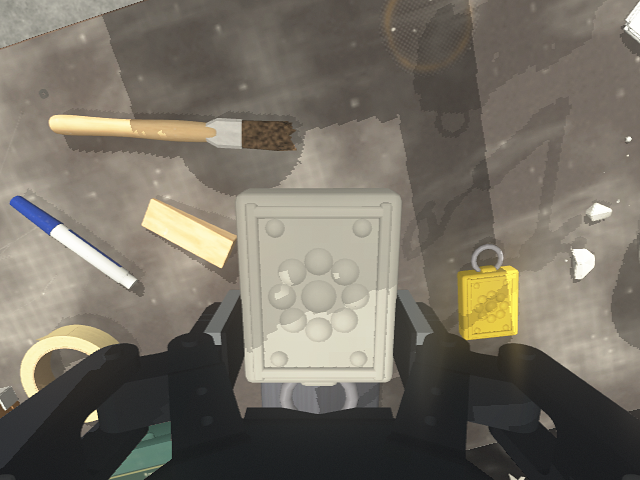

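The scene crop shows the tile held level and lined up toward the hook, with the hook's nose facing the tile. The wrist view shows the tile centred at (319,290) and its ring at (318,397). I'll measure the tile's pose in the grip and refine the hook's.

```bash
python3 - <<'E'
from h import *
f=np.load("w2.npz");p,d,K,T=[f[k] for k in"pdKT"]
s,t,R=st(); W=cloud(d,K,T); P=(W-t)@R
q=np.zeros(d.shape,bool); q[192:380,242:396]=1; q&=(d>0)&(P[...,2]<.05)&(P[...,2]>-.03)
X=P[q]; c,_,_,_=np.linalg.lstsq(np.c_[X[:,:2],np.ones(len(X))],X[:,2],rcond=None)
print("plane z=ax+by+c",c.round(4),"pitch deg",np.degrees(c[:2]).round(2))
r=cv2.minAreaRect((X[:,:2]*1000).astype(np.float32));print(r,cv2.boxPoints(r).round(1).tolist())
print("corner rows", P[192:200:4,320].round(4).tolist(),P[376:384:2,260].round(4).tolist(),"body",P[[410,415,440],[320,320,320]].round(4).tolist())
q=np.zeros(d.shape,bool); q[378:407,270:365]=1; q&=(P[...,2]<.05)&(P[...,2]>-.02)&(P[...,0]<-.0)
print("ring",P[q].min(0).round(4),P[q].max(0).round(4),np.median(P[q],0).round(4))
f=np.load("s2.npz");p,d,K,T=[f[k] for k in"pdKT"]; W=cloud(d,K,T)
th=np.radians(-15.85);A=np.array([.638,-.005]);B=np.array([[np.cos(th),np.sin(th)],[-np.sin(th),np.cos(th)]])
L=np.concatenate([(W[...,:2]-A)@B.T,W[...,2:]],-1)
m=(np.abs(L[...,0])<.035)&(np.abs(L[...,1])<.03)&(L[...,2]>.12)&(L[...,2]<.32)&(d>0)
for lo in np.arange(.15,.32,.008):
    k=m&(L[...,2]>lo)&(L[...,2]<=lo+.008)
    if k.sum():
        Y=L[k]; print(round(lo,3),k.sum(),"x",Y[:,0].min().round(4),Y[:,0].max().round(4),"y",np.median(Y[:,1]).round(4),"xyL",np.median(Y[Y[:,0]<0],0).round(4)[:2] if (Y[:,0]<0).any() else "", "R",np.median(Y[Y[:,0]>0],0).round(4)[:2] if (Y[:,0]>0).any() else "")
Y=L[m]; print("lowest",Y[Y[:,2].argsort()[:5]].round(4).tolist())
# gripper body extents (scene view)
G=(W-t)@R; m=(G[...,2]<-.03)&(G[...,2]>-.2)&(np.abs(G[...,0])<.07)&(np.abs(G[...,1])<.08)&(d>0)
for lo in np.arange(-.2,-.03,.02):
    k=m&(G[...,2]>lo)&(G[...,2]<=lo+.02)
    if k.sum(): print("body z",round(lo,2),"x",G[k][:,0].min().round(3),"y",G[k][:,1].min().round(3))
E
```

```text
plane z=ax+by+c [0.0059 0.0008 0.0045] pitch deg [0.34 0.05]
((12.878198623657227, -1.476083755493164), (70.51261138916016, 56.223854064941406), 0.10509109497070312) [[-22.399999618530273, 26.600000381469727], [-22.299999237060547, -29.700000762939453], [48.20000076293945, -29.5], [48.099998474121094, 26.700000762939453]]
corner rows [[0.0481, -0.0009, 0.0068], [0.0468, -0.0009, 0.0067]] [[-0.0188, -0.023, 0.0035], [-0.0199, -0.0231, 0.0039], [-0.0206, -0.0231, 0.0037], [-0.0226, -0.0234, 0.0053]] body [[-0.2236, -0.0004, 0.2404], [0.0092, -0.0012, -0.0511], [0.0095, -0.0012, -0.0584]]
ring [-0.0411 -0.0199  0.003 ] [-0.0194  0.0155  0.0161] [-0.028  -0.0018  0.011 ]
0.158 1 x -0.0001 -0.0001 y -0.0013 xyL [-0.0001 -0.0013] R 
0.166 53 x -0.0156 0.0152 y -0.0021 xyL [-0.0073 -0.0023] R [ 0.0051 -0.0019]
0.174 41 x -0.0198 0.0182 y -0.0021 xyL [-0.0163 -0.0025] R [ 0.0137 -0.0016]
0.182 33 x -0.021 0.0202 y -0.002 xyL [-0.0186 -0.0019] R [ 0.0165 -0.0024]
0.19 34 x -0.021 0.0219 y -0.0019 xyL [-0.0189 -0.0018] R [ 0.0162 -0.0021]
0.198 35 x -0.0243 0.0218 y -0.002 xyL [-0.0194 -0.0017
[... 862 characters left out ...]
1 y -0.0012 xyL [-0.001 -0.001] R [ 0.0008 -0.0012]
0.302 28 x -0.0134 0.0125 y -0.0106 xyL [-0.0108 -0.0076] R [ 0.0046 -0.0127]
0.31 96 x -0.0136 0.0136 y -0.0097 xyL [-0.0095 -0.0078] R [ 0.0046 -0.0128]
0.318 24 x -0.0122 0.0103 y -0.0094 xyL [-0.0093 -0.0051] R [ 0.0046 -0.0114]
lowest [[-0.0001, -0.0013, 0.1643], [0.0031, -0.0026, 0.1662], [0.0073, -0.0024, 0.1666], [0.001, -0.0024, 0.1669], [0.0036, -0.0016, 0.1675]]
body z -0.2 x -0.035 y -0.041
body z -0.18 x -0.037 y -0.042
body z -0.16 x -0.037 y -0.04
body z -0.14 x -0.032 y -0.04
body z -0.12 x -0.032 y -0.041
body z -0.1 x -0.013 y -0.07
body z -0.08 x -0.013 y -0.07
body z -0.06 x -0.014 y -0.066
body z -0.04 x -0.013 y -0.063
```

Request:
step_arm --steps '[[[-1, -10, 1, 0, 0], [-1, -12, 0, 0, 0], [-1, -12, 0, 0, 0], [-1, -12, 0, 0, 0], [-1, -10, 0, 0, 0], [-1, -5, 0, 0, 0], [-1, 0, 0, 0, 0], [-1, 0, 0, 0, 0], [-1, 0, 0, 4, 0], [-1, 0, 0, 4, 0], [-1, 0, 0, 4, 0], [-1, 0, 0, 3, 0], [-1, 0, 0, 0, 0], [-1, 0, 0, 0, 0], [-1, 0, 0, 0, 0]]]'

```text
clock: 6.33
eef_pos: [0.5813, 0.012, 0.2394]
orientation: [0.138, 0.99, -0.0, 0.0]
wrist_force: [0.8, -0.4, -1.1]
finger_gap: 0.0543
grip_force: 63.9
```

```bash
python3 - <<'E'
from h import *
brief()
p,d,K,T=snap("scene"); np.savez("s3.npz",p=p,d=d,K=K,T=T); save("s3.png",cv2.resize(p[110:230,300:430],(650,600),interpolation=2))
brief()
E
```

```text
t 6.33 p [0.5813 0.012  0.2394] yawx 164.14 tilt [ 0. -0. -1.] F [ 0.84 -0.36 -1.15] gap 54.34 grip 63.92
t 6.38 p [0.5813 0.012  0.2395] yawx 164.14 tilt [ 0. -0. -1.] F [-0.03  0.46 -1.93] gap 54.8 grip 63.93
```

View pics/s3.png

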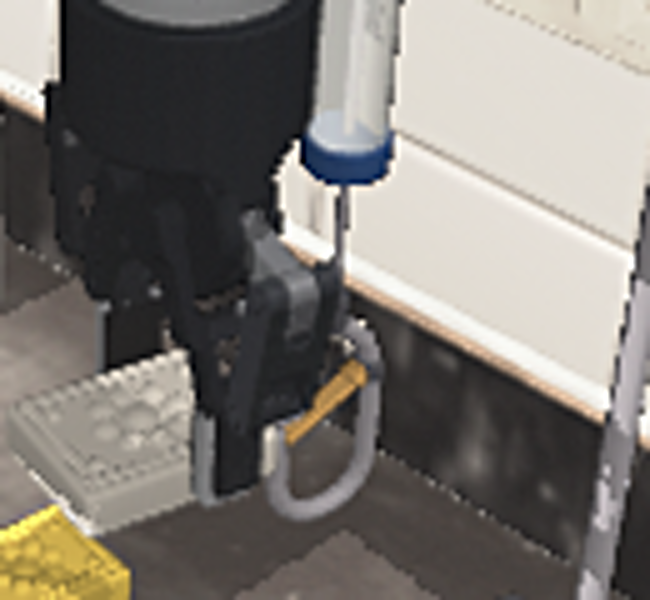

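Aligned, with the ring just above the hook. I'll press down slowly.

Request:
step_arm --steps '[[[-1, 0, 0, 1.5, 0], [-1, 0, 0, 1.5, 0], [-1, 0, 0, 1.5, 0], [-1, 0, 0, 1.5, 0], [-1, 0, 0, 1.5, 0], [-1, 0, 0, 1.5, 0], [-1, 0, 0, 1.5, 0], [-1, 0, 0, 1.5, 0], [-1, 0, 0, 1.5, 0], [-1, 0, 0, 1.5, 0], [-1, 0, 0, 0, 0], [-1, 0, 0, 0, 0]]]'

```text
clock: 7.38
eef_pos: [0.5812, 0.012, 0.2244]
orientation: [0.138, 0.99, 0.0, 0.0]
wrist_force: [0.6, -0.1, -0.4]
finger_gap: 0.0548
grip_force: 64.0
```

```bash
cat >> h.py <<'E'
def hook():
    p,d,K,T=snap("scene"); W=cloud(d,K,T)
    th=np.radians(-15.85);A=np.array([.638,-.005]);B=np.array([[np.cos(th),np.sin(th)],[-np.sin(th),np.cos(th)]])
    L=np.concatenate([(W[...,:2]-A)@B.T,W[...,2:]],-1)
    m=(np.abs(L[...,0])<.012)&(np.abs(L[...,1])<.012)&(L[...,2]>.12)&(L[...,2]<.30)&(d>0)
    z=np.sort(L[m][:,2]); g=p.astype(int)
    mg=(np.abs(L[...,0])<.03)&(np.abs(L[...,1])<.015)&(L[...,2]>.15)&(L[...,2]<.26)&(g[...,0]>130)&(g[...,0]-g[...,2]>60)
    Y=L[mg]; print("bow low",z[:5].round(4),"gate n",mg.sum(), "x",np.percentile(Y[:,0],[2,98]).round(4) if mg.any() else "","z",np.percentile(Y[:,2],[2,98]).round(4) if mg.any() else "", "slope",np.degrees(np.arctan(np.polyfit(Y[:,0],Y[:,2],1)[0])).round(1) if mg.sum()>8 else "")
    return p
E
python3 - <<'E'
from h import *
brief(); hook(); brief(); hook(); brief()
E
```

```text
t 7.38 p [0.5812 0.012  0.2244] yawx 164.14 tilt [ 0.  0. -1.] F [ 0.58 -0.06 -0.41] gap 54.82 grip 64.01
bow low [0.1624 0.1634 0.164  0.1652 0.1652] gate n 49 x [-0.0034  0.0126] z [0.2092 0.222 ] slope 33.5
t 7.43 p [0.5812 0.012  0.2244] yawx 164.14 tilt [ 0. -0. -1.] F [-0.63 -0.16 -0.72] gap 54.59 grip 64.01
bow low [0.1637 0.1642 0.1646 0.1646 0.1658] gate n 48 x [-0.0027  0.013 ] z [0.209 0.221] slope 33.3
t 7.48 p [0.5813 0.012  0.2245] yawx 164.14 tilt [ 0. -0. -1.] F [-0.57  0.23 -1.  ] gap 54.6 grip 64.01
```

Contact has begun, about 1 N. I'll keep going.

Request:
step_arm --steps '[[[-1, 0, 0, 1.5, 0], [-1, 0, 0, 1.5, 0], [-1, 0, 0, 1.5, 0], [-1, 0, 0, 1.5, 0], [-1, 0, 0, 1.5, 0], [-1, 0, 0, 1.5, 0], [-1, 0, 0, 0, 0], [-1, 0, 0, 0, 0]]]'

```text
clock: 8.15
eef_pos: [0.5812, 0.0121, 0.2152]
orientation: [0.138, 0.99, 0.0, -0.0]
wrist_force: [-0.3, 0.3, 1.2]
finger_gap: 0.0548
grip_force: 64.1
```

```bash
python3 - <<'E'
from h import *
brief(); hook(); brief(); hook(); brief()
E
```

```text
t 8.15 p [0.5812 0.0121 0.2152] yawx 164.14 tilt [-0.  0. -1.] F [-0.32  0.3   1.2 ] gap 54.78 grip 64.15
bow low [0.1584 0.1587 0.1603 0.1603 0.1607] gate n 54 x [-0.0038  0.013 ] z [0.2019 0.2172] slope 40.9
t 8.2 p [0.5812 0.012  0.2153] yawx 164.14 tilt [-0.  0. -1.] F [ 0.66 -0.66  0.95] gap 54.34 grip 64.15
bow low [0.1579 0.1599 0.1602 0.1603 0.1607] gate n 53 x [-0.0041  0.0134] z [0.2023 0.2164] slope 39.0
t 8.25 p [0.5812 0.0121 0.2153] yawx 164.14 tilt [-0.  0. -1.] F [-1.21 -0.36  0.63] gap 54.97 grip 64.15
```

Request:
step_arm --steps '[[[-1, 0, 0, 1, 0], [-1, 0, 0, 1, 0], [-1, 0, 0, 1, 0], [-1, 0, 0, 1, 0], [-1, 0, 0, 1, 0], [-1, 0, 0, 1, 0], [-1, 0, 0, 1, 0], [-1, 0, 0, 0, 0], [-1, 0, 0, 0, 0]]]'

```text
clock: 9.0
eef_pos: [0.5811, 0.012, 0.2081]
orientation: [0.138, 0.99, -0.0, -0.0]
wrist_force: [0.1, 0.4, 0.8]
finger_gap: 0.0548
grip_force: 64.2
```

```bash
python3 - <<'E'
from h import *
brief(); hook(); brief(); hook(); brief()
E
```

```text
t 9.0 p [0.5811 0.012  0.2081] yawx 164.14 tilt [-0.  0. -1.] F [0.11 0.37 0.78] gap 54.84 grip 64.15
bow low [0.1597 0.16   0.1601 0.1601 0.1607] gate n 57 x [-0.0033  0.0124] z [0.1963 0.2163] slope 48.6
t 9.05 p [0.5811 0.0121 0.2082] yawx 164.14 tilt [-0.  0. -1.] F [-0.42  0.19  0.2 ] gap 54.49 grip 64.15
bow low [0.1588 0.1591 0.1597 0.1604 0.1605] gate n 57 x [-0.0036  0.0126] z [0.1948 0.2159] slope 49.7
t 9.1 p [0.5812 0.012  0.2082] yawx 164.14 tilt [-0.  0. -1.] F [-0.97  0.42  0.87] gap 54.29 grip 64.15
```

Request:
step_arm --steps '[[[-1, 0, 0, 1, 0], [-1, 0, 0, 1, 0], [-1, 0, 0, 1, 0], [-1, 0, 0, 1, 0], [-1, 0, 0, 1, 0], [-1, 0, 0, 1, 0], [-1, 0, 0, 0, 0], [-1, 0, 0, 0, 0]]]'

```text
clock: 9.77
eef_pos: [0.581, 0.012, 0.2018]
orientation: [0.138, 0.99, -0.0, -0.0]
wrist_force: [-0.1, -0.1, -1.6]
finger_gap: 0.0551
grip_force: 64.0
```

```bash
python3 - <<'E'
from h import *
brief(); hook(); brief(); hook(); brief()
E
```

```text
t 9.77 p [0.581  0.012  0.2018] yawx 164.14 tilt [-0.001  0.    -1.   ] F [-0.08 -0.09 -1.62] gap 55.12 grip 63.99
bow low [0.1663 0.1665 0.1667 0.167  0.167 ] gate n 36 x [0.0012 0.0124] z [0.2143 0.2248] slope 35.1
t 9.82 p [0.5811 0.012  0.202 ] yawx 164.14 tilt [-0.  0. -1.] F [-0.61 -0.5  -2.55] gap 54.7 grip 63.99
bow low [0.1662 0.1664 0.167  0.1674 0.1677] gate n 35 x [0.0005 0.012 ] z [0.2146 0.2252] slope 37.2
t 9.87 p [0.5812 0.012  0.2022] yawx 164.14 tilt [-0.  0. -1.] F [ 0.09  0.89 -1.58] gap 54.66 grip 63.99
```

The gate has snapped shut: slope is back to 35°, the hook is up again, and the force is back to the tile's weight. For the tug, the hook is at its hard stop, so I'll go gently.

Request:
step_arm --steps '[[[-1, 0, 0, -2, 0], [-1, 0, 0, -2, 0], [-1, 0, 0, -2, 0], [-1, 0, 0, -2, 0], [-1, 0, 0, -2, 0], [-1, 0, 0, -2, 0], [-1, 0, 0, -1, 0], [-1, 0, 0, -1, 0], [-1, 0, 0, 0, 0], [-1, 0, 0, 0, 0]]]'

```text
clock: 10.7
eef_pos: [0.5812, 0.012, 0.2163]
orientation: [0.138, 0.99, 0.0, -0.0]
wrist_force: [-0.3, -0.7, -1.7]
finger_gap: 0.0543
grip_force: 64.0
```

```bash
cat >> h.py <<'E'
def force(n=3):
    F=[]
    for _ in range(n): F.append(ctrl.read_state()["wrist_force"]); ctrl.snapshot("top")
    s=ctrl.read_state(); F.append(s["wrist_force"]); print("meanF",np.mean(F,0).round(2),"z",np.round(s["eef_pos"],4),"t",round(s["clock"],2))
E
python3 - <<'E'
from h import *
force(5)
E
```

```text
meanF [ 0.27 -0.04 -2.04] z [0.5812 0.012  0.2162] t 10.95
```

Request:
step_arm --steps '[[[-1, 0, 0, -0.5, 0], [-1, 0, 0, -0.5, 0], [-1, 0, 0, -0.5, 0], [-1, 0, 0, -0.5, 0], [-1, 0, 0, 0, 0], [-1, 0, 0, 0, 0]]]'

```text
clock: 11.45
eef_pos: [0.5811, 0.012, 0.218]
orientation: [0.138, 0.99, -0.0, -0.0]
wrist_force: [0.5, 0.2, -3.6]
finger_gap: 0.0547
grip_force: 63.9
```

```bash
python3 - <<'E'
from h import *
force(4)
E
```

```text
meanF [ 0.96 -0.1  -4.07] z [0.5811 0.0121 0.2181] t 11.65
```

Request:
step_arm --steps '[[[-1, 0, 0, -0.4, 0], [-1, 0, 0, 0, 0], [-1, 0, 0, 0, 0], [-1, 0, 0, 0, 0]]]'

```text
clock: 11.98
eef_pos: [0.5811, 0.0121, 0.2184]
orientation: [0.138, 0.99, -0.0, -0.0]
wrist_force: [0.4, -0.3, -6.4]
finger_gap: 0.0547
grip_force: 64.2
```

```bash
python3 - <<'E'
from h import *
force(4);hook()
E
```

```text
meanF [ 0.39 -0.07 -6.79] z [0.5811 0.0121 0.2185] t 12.18
bow low [0.1668 0.167  0.1675 0.1676 0.1676] gate n 46 x [-0.0031  0.0133] z [0.214  0.2244] slope 30.9
```

The tug was about 4.8 N against the shut gate. Now I'll lower the ring into the bow.

Request:
step_arm --steps '[[[-1, 0, 0, 2, 0], [-1, 0, 0, 4, 0], [-1, 0, 0, 4, 0], [-1, 0, 0, 4, 0], [-1, 0, 0, 4, 0], [-1, -2, 0, 2, 0], [-1, -2, 0, 0, 0], [-1, 0, 0, 2, 0], [-1, 0, 0, 2, 0], [-1, 0, 0, 1, 0], [-1, 0, 0, 1, 0], [-1, 0, 0, 0, 0], [-1, 0, 0, 0, 0]]]'

```text
clock: 13.32
eef_pos: [0.5851, 0.011, 0.1927]
orientation: [0.138, 0.99, -0.0, -0.0]
wrist_force: [-0.8, 0.0, -2.2]
finger_gap: 0.0545
grip_force: 64.6
```

```bash
python3 - <<'E'
from h import *
force(4);hook()
E
```

```text
meanF [-0.06 -0.04 -1.69] z [0.5852 0.0109 0.1929] t 13.52
bow low [0.1637 0.1663 0.1673 0.1674 0.1675] gate n 31 x [0.0044 0.0123] z [0.2164 0.2253] slope 40.4
```

Request:
step_arm --steps '[[[-1, 0, 0, 1, 0], [-1, 0, 0, 1, 0], [0.2, 0, 0, 0, 0], [0.25, 0, 0, 0, 0], [0.28, 0, 0, 0, 0], [0.29, 0, 0, 0, 0], [0.29, 0, 0, 0, 0], [0.29, 0, 0, 0, 0]]]'

```text
clock: 14.23
eef_pos: [0.585, 0.0109, 0.1907]
orientation: [0.138, 0.99, -0.0, -0.0]
wrist_force: [-0.3, -0.1, -1.4]
finger_gap: 0.0555
grip_force: 35.6
```

```bash
python3 - <<'E'
from h import *
force(4);hook();brief()
E
```

```text
meanF [-0.26 -0.01 -1.52] z [0.5851 0.0109 0.1907] t 14.43
bow low [0.1649 0.1666 0.1671 0.1674 0.1675] gate n 34 x [0.0026 0.0123] z [0.2163 0.2247] slope 31.7
t 14.48 p [0.5851 0.0109 0.1907] yawx 164.14 tilt [-0. -0. -1.] F [-0.07  0.15 -0.75] gap 55.07 grip 35.59
```

Request:
step_arm --steps '[[[0.295, 0, 0, 0, 0], [0.298, 0, 0, 0, 0], [0.298, 0, 0, 0, 0], [0.298, 0, 0, 1, 0], [0.298, 0, 0, 1, 0], [0.298, 0, 0, 1, 0], [0.298, 0, 0, 1, 0], [0.298, 0, 0, 0, 0], [0.298, 0, 0, 0, 0]]]'

```text
clock: 15.23
eef_pos: [0.5852, 0.0109, 0.1868]
orientation: [0.138, 0.99, -0.0, 0.0]
wrist_force: [0.8, -0.9, -0.6]
finger_gap: 0.0553
grip_force: 22.5
```

```bash
cat >> h.py <<'E'
def pitch():
    s,t,R=st(); p,d,K,T=snap("wrist"); P=(cloud(d,K,T)-t)@R; g=p.astype(int)
    q=(np.abs(P[...,1])<.024)&(P[...,0]>-.012)&(P[...,0]<.06)&(P[...,2]>-.02)&(P[...,2]<.08)&(d>0)
    X=P[q]
    for _ in range(4):
        c=np.polyfit(X[:,0],X[:,2],1); r=X[:,2]-np.polyval(c,X[:,0]); X=X[np.abs(r)<max(.002,1.5*r.std())]
    print("tile dip deg",np.degrees(np.arctan(c[0])).round(1),"surf z at 0",c[1].round(4),len(X),"x",X[:,0].min().round(4),X[:,0].max().round(4)); return p
E
python3 - <<'E'
from h import *
force(4);hook();brief();pitch()
E
```

```text
meanF [ 0.61 -0.26 -0.44] z [0.5852 0.0109 0.1869] t 15.43
bow low [0.1626 0.1638 0.1642 0.1654 0.1661] gate n 38 x [0.0009 0.013 ] z [0.2118 0.2217] slope 31.2
t 15.48 p [0.5852 0.0109 0.1868] yawx 164.14 tilt [ 0. -0. -1.] F [ 0.45 -0.43 -0.64] gap 55.49 grip 22.45
tile dip deg 0.4 surf z at 0 0.0041 22170 x -0.012 0.0486
```

Request:
step_arm --steps '[[[0.3, 0, 0, 0, 0], [0.302, 0, 0, 0, 0], [0.302, 0, 0, 0, 0], [0.302, 0, 0, 1, 0], [0.302, 0, 0, 1, 0], [0.302, 0, 0, 1, 0], [0.302, 0, 0, 1, 0], [0.302, 0, 0, 0, 0]]]'

```text
clock: 16.2
eef_pos: [0.5852, 0.0109, 0.1826]
orientation: [0.138, 0.99, -0.0, 0.0]
wrist_force: [0.6, -0.4, 1.0]
finger_gap: 0.0554
grip_force: 15.9
```

```bash
python3 - <<'E'
from h import *
force(4);hook();brief();pitch()
E
```

```text
meanF [ 0.62 -0.18  0.94] z [0.5852 0.0109 0.1828] t 16.4
bow low [0.1583 0.1598 0.1604 0.1607 0.1608] gate n 39 x [0.0003 0.0134] z [0.2084 0.2175] slope 29.1
t 16.45 p [0.5852 0.0109 0.1828] yawx 164.14 tilt [ 0. -0. -1.] F [ 1.28  0.35 -0.08] gap 55.43 grip 15.89
tile dip deg 0.4 surf z at 0 0.0041 22262 x -0.012 0.0487
```

Request:
step_arm --steps '[[[0.304, 0, 0, 0, 0], [0.304, 0, 0, 0, 0], [0.304, 0, 0, 0, 0]]]'

```text
clock: 16.75
eef_pos: [0.5851, 0.0109, 0.1827]
orientation: [0.138, 0.99, -0.0, 0.0]
wrist_force: [0.9, 0.8, 1.1]
finger_gap: 0.0557
grip_force: 12.5
```

```bash
python3 - <<'E'
from h import *
force(2);hook();brief();pitch()
E
```

```text
meanF [0.9  0.18 1.47] z [0.5851 0.0109 0.1827] t 16.85
bow low [0.1567 0.1592 0.1606 0.1613 0.1613] gate n 39 x [0.0013 0.0133] z [0.2082 0.2183] slope 29.1
t 16.9 p [0.5851 0.0109 0.1828] yawx 164.14 tilt [ 0. -0. -1.] F [ 1.81 -0.5   0.27] gap 55.64 grip 12.55
tile dip deg 0.5 surf z at 0 0.004 22247 x -0.012 0.0487
```

Request:
step_arm --steps '[[[0.306, 0, 0, 0, 0], [0.306, 0, 0, 0, 0], [0.306, 0, 0, 0, 0]]]'

```text
clock: 17.2
eef_pos: [0.5849, 0.011, 0.1825]
orientation: [0.138, 0.99, 0.0, -0.0]
wrist_force: [0.9, 0.7, -0.4]
finger_gap: 0.0559
grip_force: 9.1
```

```bash
python3 - <<'E'
from h import *
force(2);hook();brief();pitch()
E
```

```text
meanF [ 0.7   0.22 -0.28] z [0.5849 0.011  0.1825] t 17.3
bow low [0.163  0.1641 0.1645 0.1646 0.1649] gate n 48 x [-0.0044  0.0123] z [0.2101 0.2218] slope 28.7
t 17.35 p [0.5849 0.011  0.1825] yawx 164.14 tilt [-0.  0. -1.] F [ 0.23 -0.22 -0.24] gap 55.58 grip 9.13
tile dip deg 4.5 surf z at 0 0.004 22134 x -0.012 0.0483
```

At 9 N the tile pivots smoothly in the grip (dip 4.5°). I'll follow it down.

Request:
step_arm --steps '[[[0.307, 0, 0, 1, 0], [0.307, 0, 0, 1, 0], [0.307, 0, 0, 1, 0], [0.307, 0, 0, 1, 0], [0.307, 0, 0, 1, 0], [0.307, 0, 0, 1, 0], [0.307, 0, 0, 0, 0]]]'

```text
clock: 17.98
eef_pos: [0.585, 0.0109, 0.1764]
orientation: [0.138, 0.99, 0.0, -0.0]
wrist_force: [-0.3, 0.1, -0.2]
finger_gap: 0.0559
grip_force: 7.5
```

```bash
python3 - <<'E'
from h import *
force(2);hook();brief();pitch()
E
```

```text
meanF [ 0.28  0.42 -0.49] z [0.5851 0.0109 0.1767] t 18.08
bow low [0.1622 0.1629 0.1637 0.1648 0.165 ] gate n 69 x [-0.009   0.0129] z [0.207  0.2212] slope 31.7
t 18.13 p [0.585  0.0109 0.1767] yawx 164.14 tilt [-0. -0. -1.] F [ 0.12  0.23 -0.43] gap 55.75 grip 7.45
tile dip deg 12.5 surf z at 0 0.0041 22020 x -0.012 0.0475
```

Request:
step_arm --steps '[[[0.307, 0, 0, 1, 0], [0.307, 0, 0, 1, 0], [0.307, 0, 0, 1, 0], [0.307, 0, 0, 1, 0], [0.307, 0, 0, 1, 0], [0.307, 0, 0, 1, 0], [0.307, 0, 0, 1, 0], [0.307, 0, 0, 1, 0], [0.307, 0, 0, 0, 0]]]'

```text
clock: 18.93
eef_pos: [0.5854, 0.0109, 0.1687]
orientation: [0.138, 0.99, -0.0, 0.0]
wrist_force: [3.0, -0.2, 0.1]
finger_gap: 0.0558
grip_force: 7.5
```

```bash
python3 - <<'E'
from h import *
force(2);p=hook();brief();pitch(); save("s4.png",cv2.resize(p[110:240,290:430],(600,557),interpolation=2))
E
```

```text
meanF [ 2.88 -1.26  0.06] z [0.5854 0.0109 0.1689] t 19.03
bow low [0.1622 0.1626 0.1633 0.1641 0.165 ] gate n 79 x [-0.012   0.0128] z [0.2022 0.2188] slope 31.8
t 19.08 p [0.5854 0.0108 0.169 ] yawx 164.14 tilt [ 0.001 -0.    -1.   ] F [ 3.05 -0.97 -0.11] gap 55.84 grip 7.53
tile dip deg 18.9 surf z at 0 0.0043 21513 x -0.012 0.046
```

View pics/s4.png

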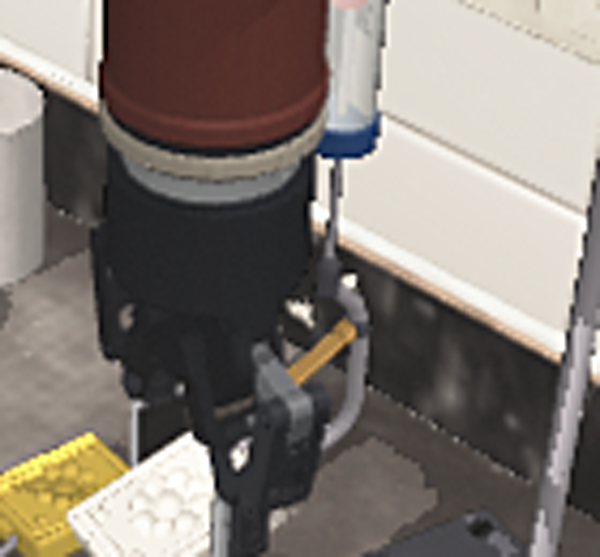

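The crop shows the tile dipped at the lower left, the gate shut and the ring in the hook. The wrist sleeve is close to the tube, so I won't move forward. I'll loosen slightly to let the tile slide, and continue down.

Request:
step_arm --steps '[[[0.308, 0, 0, 0, 0], [0.309, 0, 0, 0, 0], [0.309, 0, 0, 1, 0], [0.309, 0, 0, 1, 0], [0.309, 0, 0, 1, 0], [0.309, 0, 0, 1, 0], [0.309, 0, 0, 1, 0], [0.309, 0, 0, 1, 0], [0.309, 0, 0, 0, 0]]]'

```text
clock: 19.88
eef_pos: [0.5851, 0.0109, 0.1625]
orientation: [0.138, 0.99, -0.0, 0.0]
wrist_force: [4.1, -0.7, 0.4]
finger_gap: 0.0557
grip_force: 4.1
```

```bash
python3 - <<'E'
from h import *
force(2);hook();brief();pitch()
E
```

```text
meanF [ 3.68 -0.98  0.32] z [0.5851 0.0109 0.1627] t 19.98
bow low [0.1601 0.1635 0.1649 0.1652 0.1656] gate n 89 x [-0.015   0.0123] z [0.2007 0.219 ] slope 31.6
t 20.03 p [0.5851 0.0109 0.1627] yawx 164.14 tilt [ 0. -0. -1.] F [ 3.37 -1.05  0.63] gap 56.32 grip 4.1
tile dip deg 26.8 surf z at 0 0.0049 19761 x -0.012 0.0416
```

Request:
step_arm --steps '[[[0.309, 0, 0, 1, 0], [0.309, 0, 0, 1, 0], [0.309, 0, 0, 1, 0], [0.309, 0, 0, 1, 0], [0.309, 0, 0, 1, 0], [0.309, 0, 0, 1, 0], [0.309, 0, 0, 1, 0], [0.309, 0, 0, 1, 0], [0.309, 0, 0, 0, 0]]]'

```text
clock: 20.83
eef_pos: [0.5852, 0.0109, 0.1546]
orientation: [0.138, 0.99, -0.0, 0.0]
wrist_force: [4.6, -1.0, 0.6]
finger_gap: 0.0559
grip_force: 4.1
```

```bash
python3 - <<'E'
from h import *
force(2);hook();brief();pitch()
E
```

```text
meanF [ 4.84 -1.07  0.94] z [0.5852 0.0109 0.1548] t 20.93
bow low [0.1594 0.1603 0.1607 0.1609 0.1621] gate n 90 x [-0.0146  0.0126] z [0.1971 0.2159] slope 31.0
t 20.98 p [0.5852 0.0109 0.1548] yawx 164.14 tilt [ 0. -0. -1.] F [ 4.06 -1.54  0.22] gap 55.46 grip 4.13
tile dip deg 32.5 surf z at 0 0.0057 18370 x -0.012 0.0378
```

Request:
step_arm --steps '[[[0.31, 0, 0, 0, 0], [0.31, 0, 0, 1, 0], [0.31, 0, 0, 1, 0], [0.31, 0, 0, 1, 0], [0.31, 0, 0, 1, 0], [0.31, 0, 0, 1, 0], [0.31, 0, 0, 1, 0], [0.31, 0, 0, 1, 0], [0.31, 0, 0, 1, 0], [0.31, 0, 0, 0, 0]]]'

```text
clock: 21.87
eef_pos: [0.585, 0.011, 0.1465]
orientation: [0.138, 0.99, 0.0, -0.0]
wrist_force: [3.3, -1.2, 0.2]
finger_gap: 0.0559
grip_force: 2.2
```

```bash
python3 - <<'E'
from h import *
force(2);hook();brief();pitch()
E
```

```text
meanF [ 2.91 -0.67  1.16] z [0.5851 0.0109 0.1467] t 21.97
bow low [0.1607 0.1608 0.1614 0.1616 0.1632] gate n 90 x [-0.0156  0.0128] z [0.1992 0.2177] slope 31.7
t 22.02 p [0.5851 0.0109 0.1467] yawx 164.14 tilt [-0. -0. -1.] F [1.97 0.59 0.66] gap 55.59 grip 2.18
tile dip deg 44.2 surf z at 0 0.0097 14086 x -0.012 0.0269
```

Request:
step_arm --steps '[[[0.31, 0, 0, 1, 0], [0.31, 0, 0, 1, 0], [0.31, 0, 0, 1, 0], [0.31, 0, 0, 1, 0], [0.31, 0, 0, 1, 0], [0.31, 0, 0, 1, 0], [0.31, 0, 0, 1, 0], [0.31, 0, 0, 1, 0], [0.31, 0, 0, 0, 0]]]'

```text
clock: 22.82
eef_pos: [0.5849, 0.011, 0.1384]
orientation: [0.138, 0.99, 0.0, -0.0]
wrist_force: [1.7, -0.3, 1.8]
finger_gap: 0.0559
grip_force: 1.9
```

```bash
python3 - <<'E'
from h import *
force(2);hook();brief();pitch()
E
```

```text
meanF [ 2.11 -0.57  1.05] z [0.5849 0.0109 0.1386] t 22.92
bow low [0.1585 0.1593 0.161  0.1611 0.1612] gate n 86 x [-0.0155  0.0127] z [0.1988 0.2156] slope 30.6
t 22.97 p [0.585  0.011  0.1386] yawx 164.14 tilt [-0.  0. -1.] F [ 2.07 -1.11  1.27] gap 55.86 grip 1.87
tile dip deg 52.3 surf z at 0 0.0142 10798 x -0.012 0.0185
```

Request:
step_arm --steps '[[[0.31, 0, 0, 1, 0], [0.31, 0, 0, 1, 0], [0.31, 0, 0, 1, 0], [0.31, 0, 0, 1, 0], [0.31, 0, 0, 1, 0], [0.31, 0, 0, 1, 0], [0.31, 0, 0, 0, 0]]]'

```text
clock: 23.6
eef_pos: [0.5848, 0.011, 0.1323]
orientation: [0.138, 0.99, 0.0, -0.0]
wrist_force: [1.7, -0.4, 1.7]
finger_gap: 0.0558
grip_force: 1.4
```

```bash
python3 - <<'E'
from h import *
force(2);hook();brief();pitch()
E
```

```text
meanF [ 1.71 -0.8   1.49] z [0.5849 0.011  0.1325] t 23.7
bow low [0.1591 0.1591 0.1592 0.1592 0.1596] gate n 88 x [-0.0151  0.0125] z [0.1984 0.217 ] slope 30.6
t 23.75 p [0.5849 0.011  0.1326] yawx 164.14 tilt [-0.  0. -1.] F [ 1.69 -1.21  0.85] gap 55.9 grip 1.41
tile dip deg 58.9 surf z at 0 0.0207 7710 x -0.012 0.0107
```

The tile is at 59° dip and lightly held. I'll release it gradually, then back straight off.

Request:
step_arm --steps '[[[0.312, 0, 0, 0, 0], [0.314, 0, 0, 0, 0], [0.318, 0, 0, 0, 0], [0.325, 0, 0, 0, 0], [0.34, 0, 0, 0, 0], [0.4, 0, 0, 0, 0], [0.6, 0, 0, 0, 0], [1, 0, 0, 0, 0], [1, 0, 0, 0, 0], [1, 5, 0, 0, 0], [1, 10, 0, 0, 0], [1, 15, 0, 0, 0], [1, 15, 0, 0, 0], [1, 15, 0, 0, 0], [1, 15, 0, 0, 0], [1, 15, 0, 0, 0], [1, 15, 0, 0, 0], [1, 0, 0, 0, 0], [1, 0, 0, 0, 0]]]'

```text
clock: 25.38
eef_pos: [0.4838, 0.0398, 0.1329]
orientation: [0.138, 0.99, -0.0, 0.0]
wrist_force: [0.5, -0.8, -0.9]
finger_gap: 0.0854
grip_force: 0.0
```

```bash
cat >> h.py <<'E'
def hang():
    p,d,K,T=snap("scene"); W=cloud(d,K,T); g=p.astype(int)
    m=(np.abs(W[...,0]-.638)<.09)&(np.abs(W[...,1]+.005)<.06)&(W[...,2]>.05)&(W[...,2]<.16)&(d>0)
    X=W[m]; print("t",round(ctrl.read_state()["clock"],2),"tile n",m.sum(),"mean",X.mean(0).round(4) if len(X) else "", "zmin",X[:,2].min().round(4) if len(X) else ""); return p
E
python3 - <<'E'
from h import *
brief();hook()
for _ in range(4): p=hang()
save("s5.png",cv2.resize(p[110:270,270:450],(675,600),interpolation=2))
E
```

```text
t 25.38 p [0.4838 0.0398 0.1329] yawx 164.17 tilt [ 0.001 -0.    -1.   ] F [ 0.5  -0.77 -0.89] gap 85.45 grip 0.0
bow low [0.1422 0.1435 0.1441 0.1443 0.1444] gate n 88 x [-0.0154  0.0122] z [0.2023 0.2199] slope 30.3
t 25.48 tile n 948 mean [ 0.6212 -0.0071  0.1188] zmin 0.0737
t 25.53 tile n 845 mean [ 0.6286 -0.0106  0.1177] zmin 0.0736
t 25.58 tile n 734 mean [ 0.6356 -0.0147  0.1181] zmin 0.0737
t 25.63 tile n 661 mean [ 0.6397 -0.0179  0.1199] zmin 0.0746
```

View pics/s5.png

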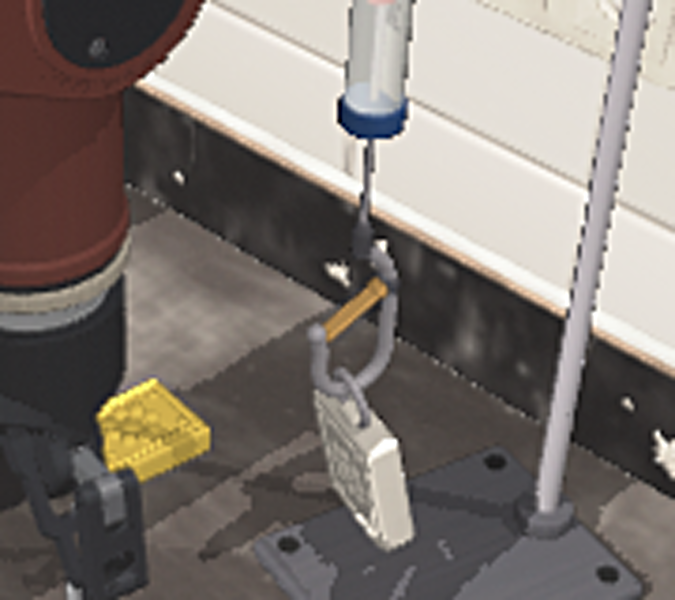

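The tile hangs by its ring in the hook at crop (365,440), with the gate shut at (355,310). It is swinging, so I'll let it settle.

Request:
step_arm --steps '[[[1, 0, 0, 0, 0], [1, 0, 0, 0, 0], [1, 0, 0, 0, 0], [1, 0, 0, 0, 0], [1, 0, 0, 0, 0], [1, 0, 0, 0, 0], [1, 0, 0, 0, 0], [1, 0, 0, 0, 0], [1, 0, 0, 0, 0], [1, 0, 0, 0, 0], [1, 0, 0, 0, 0], [1, 0, 0, 0, 0], [1, 0, 0, 0, 0], [1, 0, 0, 0, 0], [1, 0, 0, 0, 0], [1, 0, 0, 0, 0], [1, 0, 0, 0, 0], [1, 0, 0, 0, 0], [1, 0, 0, 0, 0], [1, 0, 0, 0, 0]]]'

```text
clock: 27.3
eef_pos: [0.4841, 0.0396, 0.1327]
orientation: [0.138, 0.99, -0.0, -0.0]
wrist_force: [0.2, 0.1, 0.4]
finger_gap: 0.0852
grip_force: 0.0
```

Request:
step_arm --steps '[[[1, 0, 0, 0, 0], [1, 0, 0, 0, 0], [1, 0, 0, 0, 0], [1, 0, 0, 0, 0], [1, 0, 0, 0, 0], [1, 0, 0, 0, 0], [1, 0, 0, 0, 0], [1, 0, 0, 0, 0], [1, 0, 0, 0, 0], [1, 0, 0, 0, 0], [1, 0, 0, 0, 0], [1, 0, 0, 0, 0], [1, 0, 0, 0, 0], [1, 0, 0, 0, 0], [1, 0, 0, 0, 0], [1, 0, 0, 0, 0], [1, 0, 0, 0, 0], [1, 0, 0, 0, 0], [1, 0, 0, 0, 0], [1, 0, 0, 0, 0]]]'

```text
clock: 28.97
eef_pos: [0.4841, 0.0396, 0.1327]
orientation: [0.138, 0.99, -0.0, 0.0]
wrist_force: [0.9, 0.2, -0.7]
finger_gap: 0.0852
grip_force: 0.0
```

Request:
step_arm --steps '[[[1, 0, 0, 0, 0], [1, 0, 0, 0, 0], [1, 0, 0, 0, 0], [1, 0, 0, 0, 0], [1, 0, 0, 0, 0], [1, 0, 0, 0, 0], [1, 0, 0, 0, 0], [1, 0, 0, 0, 0], [1, 0, 0, 0, 0], [1, 0, 0, 0, 0], [1, 0, 0, 0, 0], [1, 0, 0, 0, 0], [1, 0, 0, 0, 0], [1, 0, 0, 0, 0], [1, 0, 0, 0, 0], [1, 0, 0, 0, 0], [1, 0, 0, 0, 0], [1, 0, 0, 0, 0], [1, 0, 0, 0, 0], [1, 0, 0, 0, 0]]]'

```text
clock: 30.63
eef_pos: [0.4841, 0.0396, 0.1327]
orientation: [0.138, 0.99, -0.0, 0.0]
wrist_force: [0.2, -0.0, -0.1]
finger_gap: 0.0856
grip_force: 0.0
```

Request:
step_arm --steps '[[[1, 0, 0, 0, 0], [1, 0, 0, 0, 0], [1, 0, 0, 0, 0], [1, 0, 0, 0, 0], [1, 0, 0, 0, 0], [1, 0, 0, 0, 0], [1, 0, 0, 0, 0], [1, 0, 0, 0, 0], [1, 0, 0, 0, 0], [1, 0, 0, 0, 0], [1, 0, 0, 0, 0], [1, 0, 0, 0, 0], [1, 0, 0, 0, 0], [1, 0, 0, 0, 0], [1, 0, 0, 0, 0], [1, 0, 0, 0, 0], [1, 0, 0, 0, 0], [1, 0, 0, 0, 0], [1, 0, 0, 0, 0], [1, 0, 0, 0, 0]]]'

```text
clock: 32.3
eef_pos: [0.4841, 0.0396, 0.1327]
orientation: [0.138, 0.99, -0.0, 0.0]
wrist_force: [0.2, 0.6, -0.6]
finger_gap: 0.0855
grip_force: 0.0
```

```bash
python3 - <<'E'
from h import *
hook()
for _ in range(10): p=hang()
save("s6.png",cv2.resize(p[110:270,270:450],(675,600),interpolation=2))
E
```

```text
bow low [0.12   0.1202 0.1211 0.1219 0.1224] gate n 89 x [-0.0159  0.012 ] z [0.2013 0.2197] slope 30.9
t 32.4 tile n 838 mean [ 0.6288 -0.0114  0.1181] zmin 0.0731
t 32.45 tile n 839 mean [ 0.6288 -0.0115  0.1182] zmin 0.0738
t 32.5 tile n 842 mean [ 0.6288 -0.0115  0.1181] zmin 0.0714
t 32.55 tile n 834 mean [ 0.6288 -0.0115  0.1181] zmin 0.0733
t 32.6 tile n 841 mean [ 0.6288 -0.0115  0.118 ] zmin 0.0718
t 32.65 tile n 837 mean [ 0.6288 -0.0115  0.118 ] zmin 0.0735
t 32.7 tile n 840 mean [ 0.6288 -0.0114  0.1181] zmin 0.074
t 32.75 tile n 840 mean [ 0.6288 -0.0115  0.118 ] zmin 0.0728
t 32.8 tile n 839 mean [ 0.6288 -0.0114  0.1179] zmin 0.0715
t 32.85 tile n 842 mean [ 0.6288 -0.0115  0.1181] zmin 0.072
```

The tile is at rest: its measured position doesn't change over 0.5 s. One last look before handing in.

View pics/s6.png

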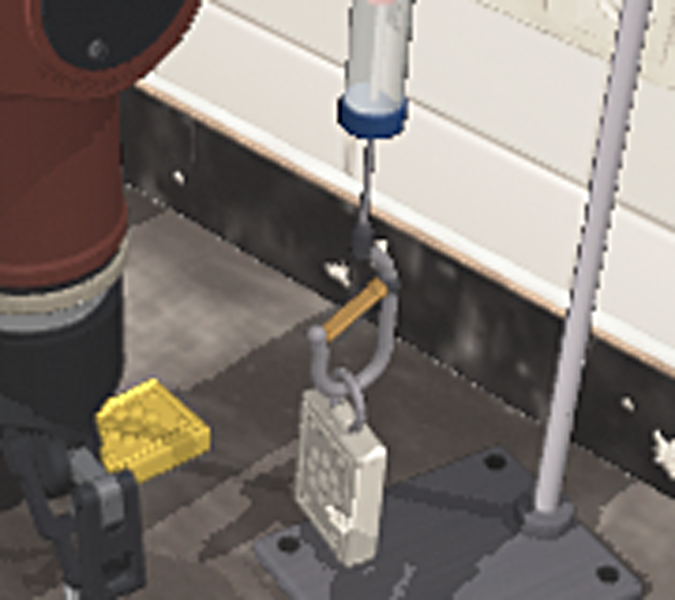

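The tile hangs plumb in the bow at crop (343,480), and the gate is shut at (355,310).

```bash
python3 -c "
from plant import ctrl
print(ctrl.job_done())"
```

```text
the job is handed in; nothing more can be done
None
```

I clipped the tile's ring into the snap hook, tugged it at about 4.8 N against the shut gate, and let go; it hung still and plumb on the balance when I handed the job in at about 33 s, with no verdict returned.

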